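# Scrub out the pot, put the brush away and hold the pot up level

## Robot

A 6-joint arm with a two-finger parallel gripper is mounted at the origin on the work surface; the furniture and walls round the work are solid. World frame = base frame: x ahead of the robot, y to its left, z up, the work surface at z = 0. Lengths are in m, angles in rad, forces in N, time in s.
With the tool pointing down it reaches from about 0.3 to 0.775 m from the base axis. Payload 14.6 kg.
Tool frame: the origin (TCP) lies at the very end of the fingers, on their centre line; the grasp point (between the pads) lies 19 mm behind it (pinch_z is the distance from the TCP to the grasp point, in m); z points along the fingers, y is the direction in which the jaws open and shut (so a half turn about z gives the same grasp; the last joint's range is limited). The gripper opens to 94 mm and grips with 3 to 60 N. Pads are 16 mm wide; open, the fingers measure 119 mm over their backs; the gripper's body (75 mm by 177 mm) begins 78 mm behind the grasp point.
Start: joints at [-1.305, 0.3, 1.521, -0, 1.321, -0.067], TCP at [0.18, -0.52, 0.205] pointing down, gripper open.
Joint ranges: [-3.03, 3.03], [-0.79, 2.21], [0.23, 2.52], [-1.04, 4.18], [0, 3.07], [-2.55, 2.55]. Speed limits (rad/s): [2.22, 2.22, 2.57, 3.14, 3.14, 3.14].

## Interface

Orientations are given as [roll, pitch, yaw] about the fixed x, y, z axes, in that order (R = Rz(yaw) Ry(pitch) Rx(roll)).
In Python, from station import get_obs, camera, hand_in, pinch_z gives the robot as it stands.
- The arm moves only by the tool servo_tool, never from a script. Its argument "moves" is a list that holds one entry, the list of rows, each a list of 7 numbers: the turn, a rotation vector about the tool's x, y, z normalised to -1 to 1, where 1 is pi/2 rad, then the shift along the tool's x, y, z normalised to -1 to 1, where 1 is 500 mm, then the closure, from 0 (fully open) to 1 (shut). In form: [[[rx, ry, rz, x, y, z, hand], ...]]. A call has 1 to 12 rows; each row is the pose to reach, as a shift and turn from the pose measured when the call began, along the tool's axes at that moment; what a row does not reach only later rows make up. A row lasts 1/12 s, in which the tool goes at most 41.7 mm and 7.16 degrees, less where a joint would pass 70% of its speed; a pose out of reach is approached as far as the arm can. A call with a number of a shift or a turn outside -1 to 1 is refused whole. A call with a gripper value outside its range is refused whole. The fingers move at their own pace and stop on an object; "squeeze" is the grip in N (left out, the last holds). Time passes only in rows, so rows that repeat a pose let the fingers close. It gives the time, the measured TCP pose, the force and the opening at its end, in the units of the state.
- get_obs(): the state, without advancing time (a new reading comes with each control period).
- camera(name): name is "scene" or "top"; returns a dict with "color" (420x560x3 uint8, red, green, blue), "intrinsics" (3x3 intrinsics, pixels), "rvec" (rotation vector, rad) and "tvec" (3), from world to camera coordinates, as OpenCV has them. Camera axes: x right, y down, z forward; pixel columns grow to the right and rows downward; lengths in m; the calibration is good to about 2 mm. A picture is of the moment at which its call begins. There is no depth.
- hand_in(): hands the job in, once; it reports no verdict.
The state is a dict: "time_s": time; "qpos": joint angles; "joint_vel": joint speeds; "tau": joint torques, N m; "ee_pos": TCP position; "eef_rot": TCP orientation; "force": force on the tool from outside, world axes, zero at the start; "moment": the same for the moment, N m; "grip_width": finger opening in m.
Only numpy, scipy, OpenCV 4.12 (cv2) and the standard library are available. Lean on these libraries where they do the work, as an engineer would, in place of code of your own. Each camera call takes 0.05 s, during which the arm holds its last target.

## Task

Scrub out the steel pot with the long brush standing in it: two full up-and-down strokes, each time raising the brush until the top of its bristle head is about level with the pot's rim and then lowering it to the bottom again. Then take the brush out and leave it standing in the wider enamel mug, and lift the pot straight up off its cork pad, finishing while you still hold it upright and still about 15 cm above the pad. Do not tip the pot over, and leave the bottle, the flat tin and the thread spool where they are.

Things in the scene. Friction and masses are not known exactly. Their poses are not given: they have to be found in the camera images.
- pot: loose open steel pot, a straight round cylinder 60 mm outside, 90 mm tall, wall 3 mm (54 mm bore), inner floor 4 mm above its underside, about 0.25 kg; stands on the cork pad. Origin at the centre of its underside, z up along its axis. It can be gripped across its 60 mm body
- pad: round cork pad, 96 mm across, 6 mm thick, fixed to the bench. Origin at the centre of its underside
- brush: loose rigid brush, 214 mm long, 0.07 kg, standing head down in the pot: dark cylindrical bristle head 36 mm across and 50 mm long with a flat foot, then a steel ferrule 19 mm across up to 70 mm, then a round wooden handle 16 mm across up to its end at 214 mm. Origin at the centre of the flat foot of the head; z points along the handle to its end (up)
- mug: loose plain enamel mug without handle, 70 mm across at the rim, 66 mm at the foot, 85 mm tall, bore about 57 mm, inner floor 5 mm above its underside, about 0.3 kg, empty at the start. Origin at the centre of its underside, z up. Pot and mug may change places
- cement_bottle: bystander: brown bottle with a cap, 60 mm across, 112 mm tall, origin at the centre of its underside; leave it alone
- polish_tin: bystander: flat round tin, 70 mm across, 24 mm tall, origin at the centre of its underside; leave it alone
- spool: bystander: small wooden thread spool, 40 mm across, 40 mm tall, origin at the centre of its underside; leave it alone
Things that resemble listed ones, but are neither listed nor needed, are in the scene too. Of the things that look like the pad, the larger one is meant.

How it is judged:
By the outcome, as a careful person would: the job done as asked, in the order asked, and still so for the second after the job is handed in, while the arm keeps its last pose, push and grip.
It also fails if it takes over 58 s, if anything falls off the work surface, if the arm or the gripper's body presses on something with over 40 N, if the wrist force passes 120 N, or if a joint passes its speed limit or range.

## Working session

There is one attempt and no reset: what is moved stays moved. The work goes in short steps, Python scripts to look and compute and a tool call to move; the robot and the scene stay as the last step left them, time stands still between calls to the robot, and variables do not carry over. Pictures are saved under pics/ and viewed, and the job is handed in when it is done.

Besides the shell and the picture viewer there is one more tool, called after "Request:" by a JSON object that holds its "method" and its "body", one argument or row to a line. servo_tool: Moves the arm, as the interface text tells. Scaled input: -1 to 1 covers 500 mm each way for a shift and pi/2 rad each way for a turn. Its arguments: {"type":"object","properties":{"moves":{"type":"array"},"squeeze":{"type":"number"}},"required":["moves"]}

```bash
mkdir -p pics; ls; python3 - <<'E'
from station import *
import cv2,json
for n in("scene","top"):
    c=camera(n); cv2.imwrite(f"pics/{n}0.png",c["color"][:,:,::-1])
    print(n,c["intrinsics"],c["rvec"],c["tvec"])
print(get_obs(),pinch_z if not callable(pinch_z) else pinch_z())
E
```

```text
pics
scene [[490.36188152   0.         281.28692197]
 [  0.         490.36188152 220.133109  ]
 [  0.           0.           1.        ]] [ 1.09471522 -2.09492917  1.20815188] [0.48808672 0.08063478 0.77857044]
top [[544.88651741   0.         283.96854351]
 [  0.         544.88651741 216.53025407]
 [  0.           0.           1.        ]] [ 2.1223237  -2.09832989  0.17852984] [0.34588563 0.37328426 1.08147965]
{'time_s': 0.1, 'qpos': array([-1.30456336e+00,  3.00392995e-01,  1.52151301e+00,  2.79252018e-05,
        1.32068996e+00, -6.66141657e-02]), 'joint_vel': array([ 0.00022415, -0.00140083, -0.00074546, -0.00210391, -0.00014942,
       -0.00092203]), 'tau': array([ 2.65838908e-04, -5.32646334e+01, -3.53284836e+01,  7.09366193e-02,
        2.34607706e-02, -8.70462350e-05]), 'ee_pos': array([ 0.1796405 , -0.51959239,  0.20495797]), 'eef_rot': array([-3.14059336e+00, -9.37749750e-05,  3.32840159e-01]), 'force': array([ 0.25914801, -0.47806704,  0.48080638]), 'moment': array([ 0.005319  ,  0.00671434, -0.05505877]), 'grip_width': 0.09395184961565638} 0.0188
```

View pics/scene0.png

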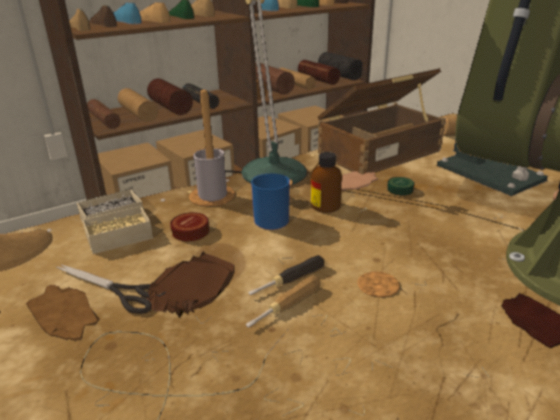

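View pics/top0.png

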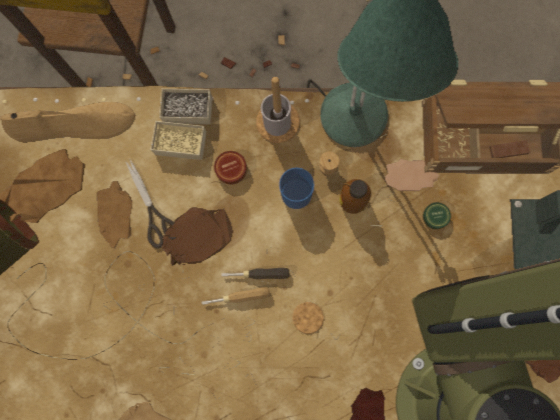

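```bash
cat > h.py <<'E'
import numpy as np,cv2,json
from scipy.spatial.transform import Rotation as R
K={"scene":np.array([[490.36188152,0,281.28692197],[0,490.36188152,220.133109],[0,0,1]]),"top":np.array([[544.88651741,0,283.96854351],[0,544.88651741,216.53025407],[0,0,1]])}
rv={"scene":np.array([1.09471522,-2.09492917,1.20815188]),"top":np.array([2.1223237,-2.09832989,0.17852984])}
tv={"scene":np.array([0.48808672,0.08063478,0.77857044]),"top":np.array([0.34588563,0.37328426,1.08147965])}
def plane(n,u,v,z):
    M=R.from_rotvec(rv[n]).as_matrix(); c=-M.T@tv[n]; d=M.T@np.linalg.inv(K[n])@np.array([u,v,1.]); return c+d*(z-c[2])/d[2]
def proj(n,p): return cv2.projectPoints(np.array(p,float).reshape(-1,3),rv[n],tv[n],K[n],None)[0].reshape(-1,2)
def crop(img,u0,v0,u1,v1,f,name):
    cv2.imwrite(name,cv2.resize(img[v0:v1,u0:u1],None,fx=f,fy=f,interpolation=cv2.INTER_CUBIC))
E
python3 - <<'E'
from h import *
a=cv2.imread("pics/top0.png"); crop(a,240,60,400,220,3.7,"pics/tc0.png")
a=cv2.imread("pics/scene0.png"); crop(a,170,80,350,240,3.7,"pics/sc0.png")
for n in rv:
    M=R.from_rotvec(rv[n]).as_matrix(); print(n,-M.T@tv[n])
    
for n,u,v,z in [("top",277,105,.096),("top",297,180,.085),("top",330,160,.04),("top",277,80,.22),("top",350,188,.11),("top",230,165,.024),("top",355,115,.01)]: print(u,v,plane(n,u,v,z).round(3))
E
```

```text
scene [-0.25557834  0.75634987  0.46207913]
top [0.15586897 0.32322317 1.14009118]
277 105 [0.589 0.366 0.096]
297 180 [0.435 0.324 0.085]
330 160 [0.491 0.255 0.04 ]
277 80 [0.586 0.362 0.22 ]
350 188 [0.413 0.221 0.11 ]
230 165 [0.483 0.467 0.024]
355 115 [0.603 0.199 0.01 ]
```

View pics/tc0.png

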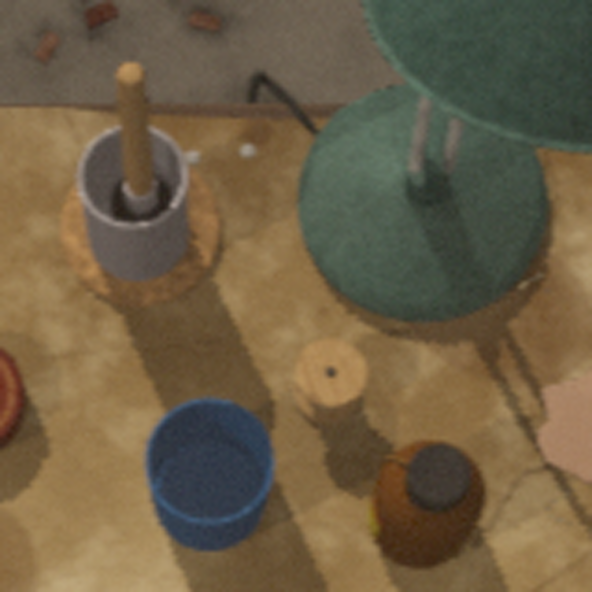

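View pics/sc0.png

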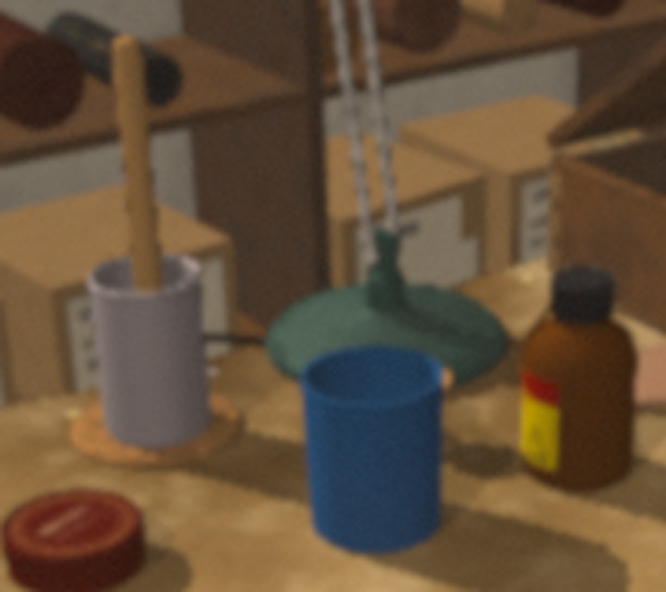

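```bash
cat >> h.py <<'E'
t=np.linspace(0,2*np.pi,73)
def circ(x,y,z,r): return np.c_[x+r*np.cos(t),y+r*np.sin(t),0*t+z]
def tri(pt,ps):
    A=[];b=[]
    P=[K[n]@np.c_[R.from_rotvec(rv[n]).as_matrix(),tv[n]] for n in("top","scene")]
    X=cv2.triangulatePoints(P[0],P[1],np.array(pt,float).reshape(2,1),np.array(ps,float).reshape(2,1)); return (X[:3]/X[3]).ravel()
def overlay(src,n,win,f,objs,name):
    im=cv2.imread(src); u0,v0,u1,v1=win
    c=cv2.resize(im[v0:v1,u0:u1],None,fx=f,fy=f,interpolation=cv2.INTER_CUBIC)
    for x,y,z,r in objs:
        p=((proj(n,circ(x,y,z,r))+.5-[u0,v0])*f-.5)
        cv2.polylines(c,[np.round(p*8).astype(np.int32)],True,(0,255,0),1,cv2.LINE_AA,3)
    cv2.imwrite(name,c)
E
python3 - <<'E'
from h import *
tip=tri((275.1,79.0),(203.8,91)); print("tip",tip)
o=[(.585,.368,.096,.03),(.585,.368,.006,.03),(.585,.368,.006,.048),(.430,.323,.085,.035),(.430,.323,0,.033),(.49,.255,.04,.02),(.41,.22,0,.03),tuple(tip)+(.008,)]
overlay("pics/top0.png","top",(240,60,400,220),5,o,"pics/ot.png")
overlay("pics/scene0.png","scene",(170,80,350,240),4.4,o,"pics/os.png")
E
cd pics; python3 -c "
import cv2
a=cv2.imread('ot.png');cv2.imwrite('ot.png',a[:600])"
```

```text
tip [0.58608272 0.36402482 0.22213351]
```

View pics/ot.png

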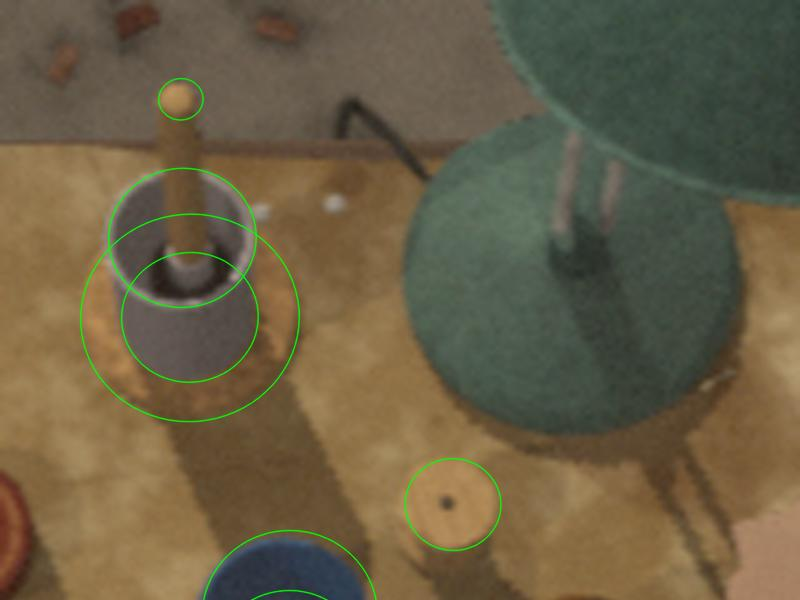

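View pics/os.png

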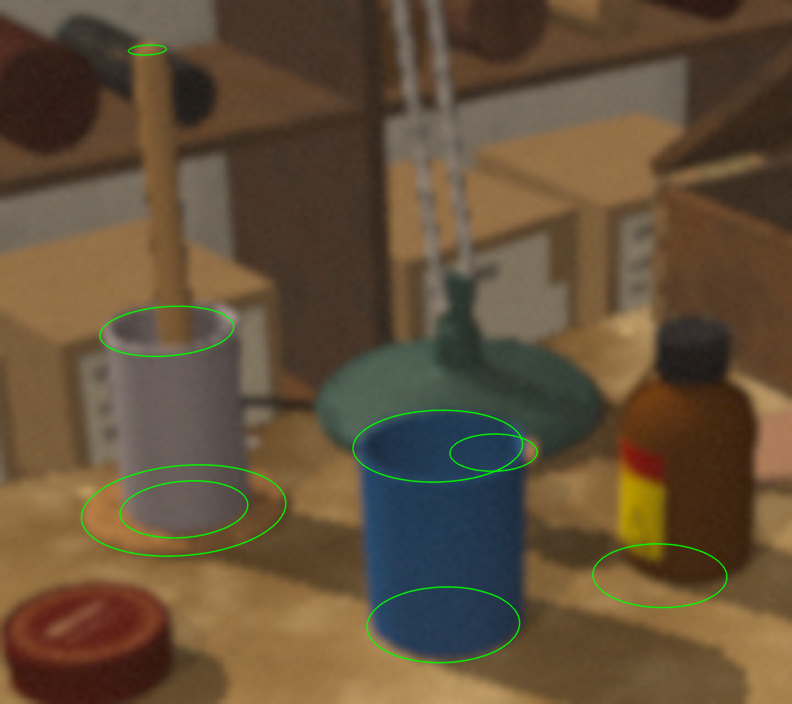

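```bash
python3 - <<'E'
from h import *
o=[(.583,.368,.096,.03),(.583,.368,.006,.03),(.583,.368,.006,.048),(.4265,.3245,.085,.035),(.4265,.3245,0,.033),(.49,.2565,.04,.02),(.49,.2565,.0,.02)]
b=[(.586,.365,z,r) for z,r in((.222,.008),(.15,.008),(.08,.008),(.08,.0095),(.06,.018),(.18,.008))]
overlay("pics/top0.png","top",(250,70,340,140),8,o[:3]+b,"pics/ot.png")
overlay("pics/scene0.png","scene",(180,80,250,210),4.5,o[:3]+b,"pics/os1.png")
overlay("pics/top0.png","top",(270,145,370,220),5.5,o[3:],"pics/ot2.png")
overlay("pics/scene0.png","scene",(240,165,330,235),5.5,o[3:],"pics/os2.png")
def hs(*n):
    a=[cv2.imread(f"pics/{x}.png") for x in n]; 
    return a
a,b2=hs("os1","ot2"); 
h=max(a.shape[0],b2.shape[0]); pad=lambda i:cv2.copyMakeBorder(i,0,h-i.shape[0],0,0,0)
m=cv2.hconcat([pad(a),pad(b2)]); print(m.shape); cv2.imwrite("pics/m1.png",m[:600,:])
E
```

```text
(585, 865, 3)
```

View pics/m1.png

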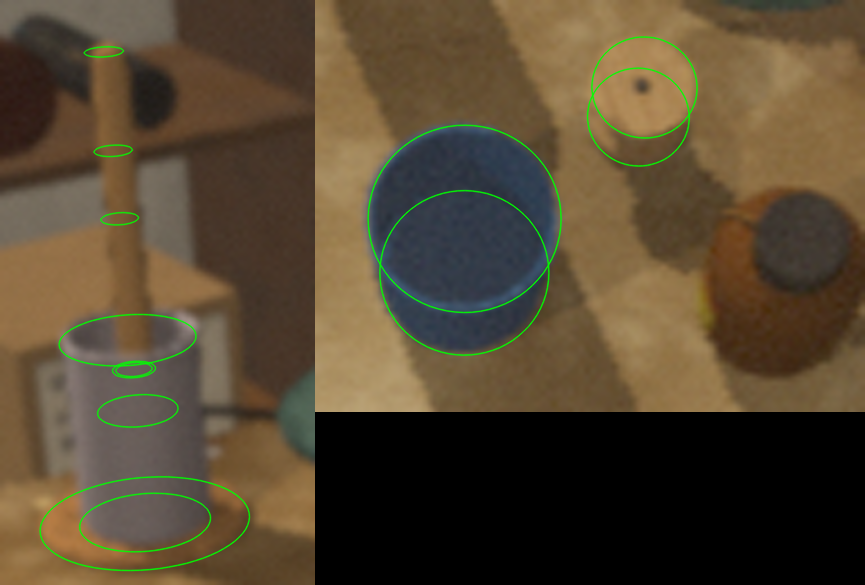

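View pics/ot.png

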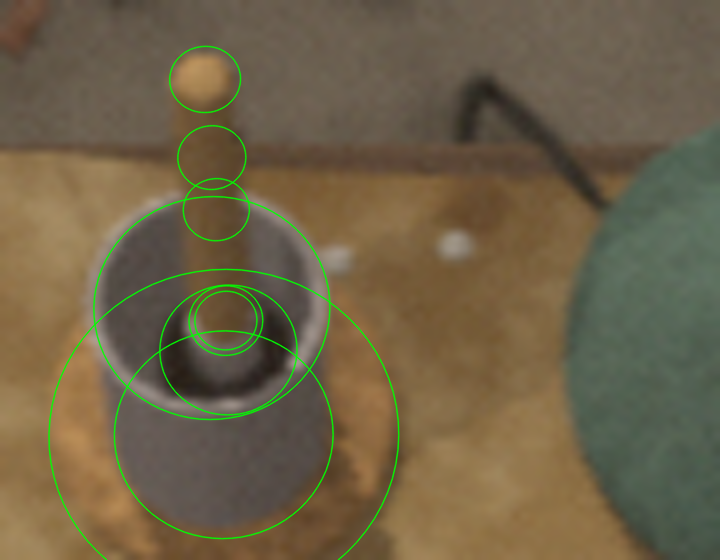

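View pics/os2.png

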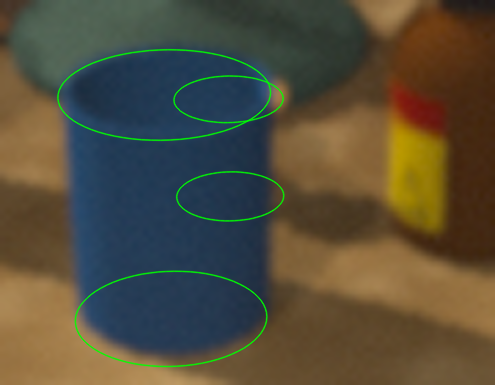

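```bash
python3 - <<'E'
from h import *
a=np.arctan2(.3655,.586); d=np.array([np.cos(a),np.sin(a)]); n=np.array([np.sin(a),-np.cos(a)])
for z in(.35,.45,.55,.65):
    for u,v in((340,55),(345,70),(400,100),(457,60)):
        p=plane("top",u,v,z); print(z,(u,v),p.round(3),"along",(p[:2]@d).round(3),"right",(p[:2]@n).round(3))
# lamp arm: top of scene
print([plane("scene",255,0,z).round(3) for z in (.3,.4,.5)])
for z in (.3,.4,.5):print(proj("top",plane("scene",255,0,z)))
E
```

```text
0.35 (340, 55) [0.567 0.258 0.35 ] along 0.618 right 0.081
0.35 (345, 70) [0.542 0.251 0.35 ] along 0.593 right 0.074
0.35 (400, 100) [0.493 0.167 0.35 ] along 0.507 right 0.119
0.35 (457, 60) [0.559 0.077 0.35 ] along 0.515 right 0.231
0.45 (340, 55) [0.515 0.267 0.45 ] along 0.578 right 0.046
0.45 (345, 70) [0.493 0.26  0.45 ] along 0.556 right 0.04
0.45 (400, 100) [0.45  0.187 0.45 ] along 0.481 right 0.08
0.45 (457, 60) [0.508 0.108 0.45 ] along 0.488 right 0.177
0.55 (340, 55) [0.463 0.275 0.55 ] along 0.538 right 0.012
0.55 (345, 70) [0.444 0.269 0.55 ] along 0.519 right 0.007
0.55 (400, 100) [0.408 0.207 0.55 ] along 0.455 right 0.04
0.55 (457, 60) [0.457 0.139 0.55 ] along 0.462 right 0.124
0.65 (340, 55) [0.411 0.283 0.65 ] along 0.499 right -0.023
0.65 (345, 70) [0.395 0.278 0.65 ] along 0.483 right -0.027
0.65 (400, 100) [0.365 0.226 0.65 ] along 0.429 right 0.001
0.65 (457, 60) [0.406 0.171 0.65 ] along 0.435 right 0.07
[array([ 1.222, -0.145,  0.3  ]), array([0.31 , 0.411, 0.4  ]), array([-0.601,  0.967,  0.5  ])]
[[ 552.63082135 -256.32467771]]
[[233.97276934 208.45002906]]
[[-414.28553053 1153.95904517]]
```

Request:
{"method": "servo_tool", "body": {
  "moves": [
    [[0,0,0,0,-0.06,-0.06,0.3],[0,0,0,0,-0.12,-0.12,0.3],[0,0,0,0,-0.18,-0.18,0.3],[0,0,0,0,-0.25,-0.25,0.3],[0,0,0,0,-0.25,-0.25,0.3]]
  ]
}}

```text
time_s: 0.52
ee_pos: [0.1382, -0.3997, 0.3347]
eef_rot: [3.136, 0.001, 0.333]
force: [-0.3, 0.3, 1.1]
grip_width: 0.0668
```

```bash
cat > look.py <<'E'
import sys
from station import *
import cv2,numpy as np
np.set_printoptions(precision=4,suppress=True)
def look(tag,*names):
    for n in names: cv2.imwrite(f"pics/{n}{tag}.png",camera(n)["color"][:,:,::-1])
    o=get_obs(); print({k:(np.round(v,4)) for k,v in o.items() if k not in("tau","joint_vel")})
    f=open("log.txt","a"); f.write(repr([list(map(float,o["qpos"])),list(map(float,o["ee_pos"])),list(map(float,o["eef_rot"]))])+"\n")
if __name__=="__main__": look(*sys.argv[1:])
E
python3 look.py 1 top
```

```text
{'time_s': np.float64(0.5667), 'qpos': array([-1.3244, -0.0638,  1.6323, -0.    ,  1.5677, -0.0865]), 'ee_pos': array([ 0.1384, -0.4003,  0.334 ]), 'eef_rot': array([3.1363, 0.0005, 0.3329]), 'force': array([-0.0614, -0.3099,  1.4883]), 'moment': array([-0.0314, -0.0242, -0.0515]), 'grip_width': np.float64(0.066)}
```

View pics/top1.png

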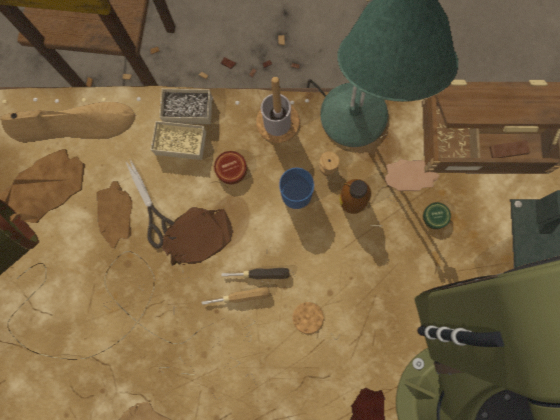

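```bash
python3 - <<'E'
from h import *
for z in(.34,.36,.38,.4,.42,.45,.5,.55):
    print(z,[proj("scene",plane("top",u,v,z))[0].round(0) for u,v in((340,50),(345,70),(400,102),(457,60))])
b=plane("top",348,190,.112)  # cap top of bottle? 
print(b,plane("top",357,188,.112))
for p in((370,240),(372,150),(384,172),(446,282)): print(p,plane("top",*p,0).round(3))
E
```

```text
0.34 [array([250.,  18.]), array([264.,  20.]), array([319.,  19.]), array([333.,  11.])]
0.36 [array([252.,   7.]), array([265.,   8.]), array([320.,   7.]), array([334.,   1.])]
0.38 [array([254.,  -4.]), array([267.,  -3.]), array([322.,  -5.]), array([336., -10.])]
0.4 [array([256., -17.]), array([269., -16.]), array([323., -17.]), array([337., -21.])]
0.42 [array([258., -29.]), array([271., -29.]), array([325., -30.]), array([338., -33.])]
0.45 [array([261., -49.]), array([274., -49.]), array([328., -50.]), array([341., -51.])]
0.5 [array([267., -86.]), array([280., -87.]), array([332., -88.]), array([345., -85.])]
0.55 [array([ 273., -128.]), array([ 286., -129.]), array([ 338., -130.]), array([ 349., -124.])]
[0.4087633  0.22507001 0.112     ] [0.4128878  0.20764856 0.112     ]
(370, 240) [0.328 0.169 0.   ]
(372, 150) [0.526 0.161 0.   ]
(384, 172) [0.477 0.137 0.   ]
(446, 282) [0.242 0.014 0.   ]
```

```bash
python3 -c "
import cv2
from h import crop
crop(cv2.imread('pics/top1.png'),320,0,480,130,4.6,'pics/c2.png')
crop(cv2.imread('pics/top1.png'),320,100,500,300,2.9,'pics/c3.png')"
```

```text
(no output)
```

View pics/c2.png

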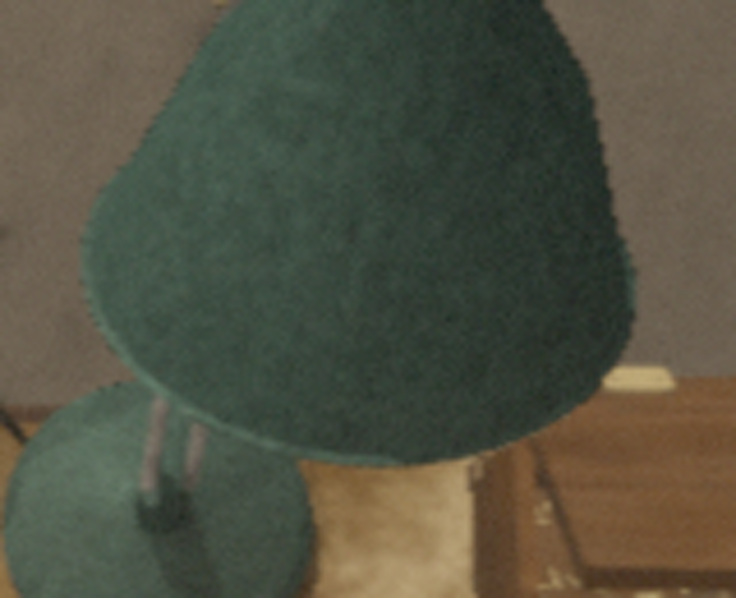

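View pics/c3.png

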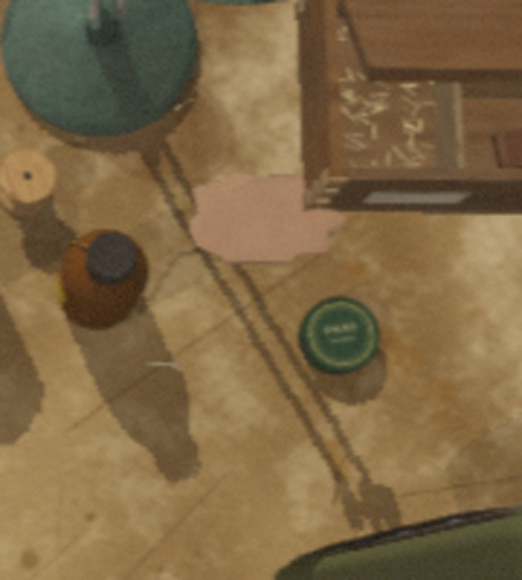

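Request:
{"method": "servo_tool", "body": {
  "moves": [
    [[0,0,0,0.065,-0.045,0.01,0.3],[0,0,0,0.13,-0.09,0.02,0.3],[0,0,0,0.195,-0.13,0.03,0.3],[0,0,0,0.257,-0.174,0.04,0.3],[0,0,0,0.31,-0.23,0.05,0.3],[0,0,0,0.36,-0.287,0.06,0.3],[0,0,0,0.41,-0.344,0.07,0.3],[0,0,0,0.461,-0.401,0.08,0.3],[0,0,0,0.5,-0.46,0.1,0.3],[0,0,0,0.535,-0.52,0.1,0.3],[0,0,0,0.57,-0.58,0.1,0.3],[0,0,0,0.606,-0.637,0.1,0.3]]
  ]
}}

```text
time_s: 1.57
ee_pos: [0.3209, 0.0013, 0.281]
eef_rot: [3.137, 0.002, 0.333]
force: [0.8, -0.2, 0.9]
grip_width: 0.0658
```

```bash
python3 look.py 2 top scene
```

```text
{'time_s': np.float64(1.6667), 'qpos': array([-0.1009, -0.2954,  1.9437, -0.0045,  1.4936,  1.1309]), 'ee_pos': array([0.3214, 0.003 , 0.281 ]), 'eef_rot': array([3.1377, 0.0022, 0.3393]), 'force': array([ 0.0993, -0.2116,  0.7442]), 'moment': array([-0.0043,  0.0463, -0.0136]), 'grip_width': np.float64(0.0658)}
```

View pics/top2.png

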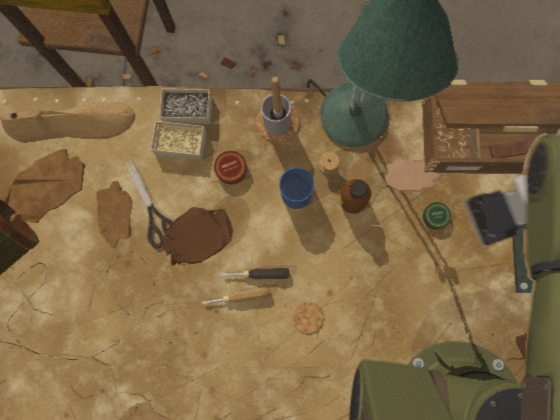

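View pics/scene2.png

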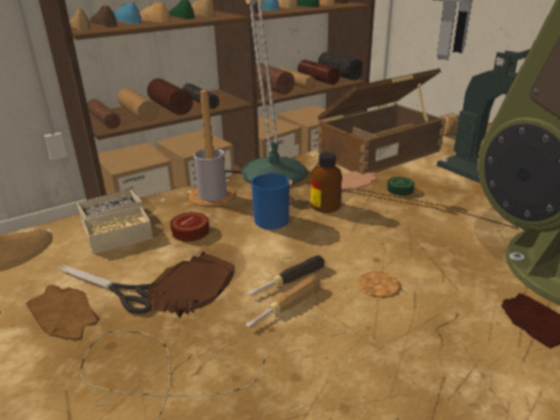

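```bash
python3 - <<'E'
from h import *
for z in (.281,.378,.45,.5,.55,.6): print(z,proj("top",(.3214,.003,z)))
for z in(0,.1,.2,.3,.4,.5,.6): print(z,proj("top",(0,0,z)))
E
```

```text
0.281 [[498.34075972 219.16637153]]
0.378 [[523.28985386 206.43537727]]
0.45 [[546.18977459 194.7500328 ]]
0.5 [[565.01271798 185.1450835 ]]
0.55 [[586.89939807 173.97677426]]
0.6 [[612.66409183 160.82959679]]
0 [[458.23757978 404.60365927]]
0.1 [[474.42180328 412.81031206]]
0.2 [[494.1947158  422.83670767]]
0.3 [[518.89879096 435.36358406]]
0.4 [[550.64149107 451.45958756]]
0.5 [[592.93068459 472.90347875]]
0.6 [[652.06959143 502.89147752]]
```

Request:
{"method": "servo_tool", "body": {
  "moves": [
    [[0,0,0,0.01,-0.07,0,0.3],[0,0,0,0.02,-0.14,0,0.3],[0,0,0,0.03,-0.21,0,0.3],[0,0,0,0.029,-0.27,0,0.3],[0,0,0,0.015,-0.345,0,0.3],[0,0,0,0,-0.42,0,0.3],[0,0,0,-0.02,-0.489,0,0.3],[0,0,0,-0.016,-0.56,0,0.3],[0,0,0,-0.013,-0.63,0,0.3],[0,0,0,-0.011,-0.697,0,0.3]]
  ]
}}

```text
time_s: 2.5
ee_pos: [0.1998, 0.3314, 0.2785]
eef_rot: [3.137, 0.003, 0.339]
force: [1.1, 0.3, 1.3]
grip_width: 0.0656
```

```bash
python3 look.py 3 top scene
```

```text
{'time_s': np.float64(2.6), 'qpos': array([ 0.9368, -0.1222,  1.812 , -0.0017,  1.4589,  2.1654]), 'ee_pos': array([0.1994, 0.3323, 0.2779]), 'eef_rot': array([3.1362, 0.0049, 0.3424]), 'force': array([ 0.4866, -0.7972,  0.4717]), 'moment': array([-0.0148, -0.0419, -0.0381]), 'grip_width': np.float64(0.0658)}
```

View pics/top3.png

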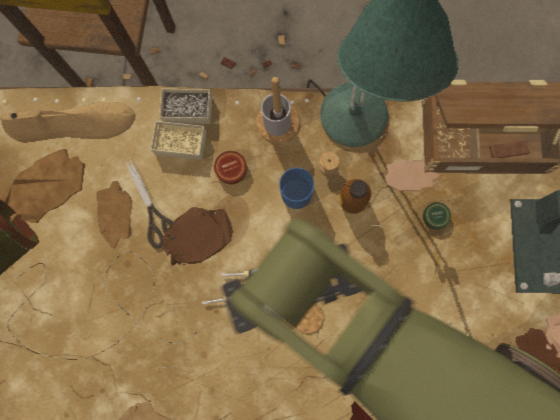

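View pics/scene3.png

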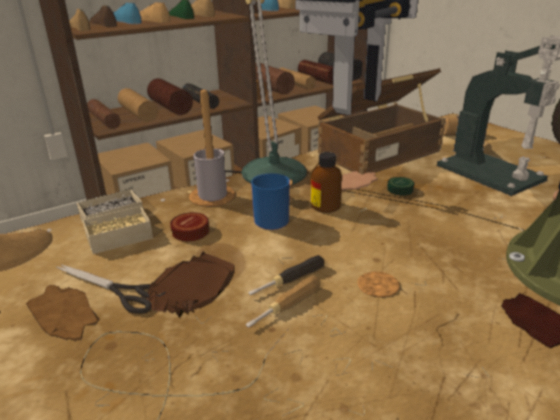

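```bash
cat >> h.py <<'E'
def Rt(phi,th,s=1):
    phi,th=np.radians([phi,th]); z=-np.array([np.sin(th)*np.cos(phi),np.sin(th)*np.sin(phi),np.cos(th)])
    y=s*np.array([np.sin(phi),-np.cos(phi),0]); return np.c_[np.cross(y,z),y,z]
def rows(targets):
    """targets: list of (tcp pos, R, n rows)"""
    from station import get_obs
    o=get_obs(); p0=np.array(o["ee_pos"]); R0=R.from_euler("xyz",o["eef_rot"])
    ps,Rs=p0,R0
    for p,Rm,n in targets:
        Re=R.from_matrix(Rm); dv=(Rs.inv()*Re).as_rotvec()
        for i in range(1,n+1):
            a=i/n; Rc=Rs*R.from_rotvec(dv*a); pc=ps+(np.array(p)-ps)*a
            w=(R0.inv()*Rc).as_rotvec()/(np.pi/2); s=R0.inv().apply(pc-p0)/.5
            print(np.round(np.r_[w,s],3).tolist())
        print("step deg",np.degrees(np.linalg.norm(dv))/n,"mm",np.linalg.norm(p-ps)/n*1000)
        ps,Rs=np.array(p),Re
E
python3 - <<'E'
from h import *
rows([((.25,.40,.29),Rt(70,15),10)])
E
```

```text
[-0.007, -0.015, -0.056, 0.014, -0.009, -0.003]
[-0.014, -0.03, -0.111, 0.028, -0.019, -0.005]
[-0.021, -0.045, -0.167, 0.042, -0.028, -0.008]
[-0.029, -0.061, -0.223, 0.056, -0.037, -0.01]
[-0.036, -0.076, -0.278, 0.07, -0.047, -0.013]
[-0.043, -0.091, -0.334, 0.084, -0.056, -0.015]
[-0.05, -0.106, -0.39, 0.098, -0.065, -0.018]
[-0.057, -0.121, -0.445, 0.112, -0.075, -0.02]
[-0.064, -0.136, -0.501, 0.127, -0.084, -0.023]
[-0.071, -0.151, -0.557, 0.141, -0.093, -0.025]
step deg 5.231543485792595 mm 8.53715781942375
```

Request:
{"method": "servo_tool", "body": {
  "moves": [
    [[-0.01,-0.02,-0.07,0.018,-0.012,-0.003,0.3],[-0.018,-0.038,-0.14,0.035,-0.024,-0.006,0.3],[-0.027,-0.057,-0.21,0.053,-0.035,-0.01,0.3],[-0.036,-0.076,-0.278,0.07,-0.047,-0.013,0.3],[-0.045,-0.095,-0.35,0.088,-0.058,-0.016,0.3],[-0.053,-0.113,-0.42,0.106,-0.07,-0.019,0.3],[-0.062,-0.132,-0.49,0.123,-0.082,-0.022,0.3],[-0.071,-0.151,-0.557,0.141,-0.093,-0.025,0.3],[-0.071,-0.151,-0.557,0.141,-0.093,-0.025,0.3]]
  ]
}}

```text
time_s: 3.35
ee_pos: [0.2519, 0.4001, 0.288]
eef_rot: [-3.139, 0.265, 1.227]
force: [-1.1, 0.4, -0.6]
grip_width: 0.0654
```

```bash
python3 look.py 4; python3 - <<'E'
from h import *
rows([((.36,.44,.27),Rt(120,35),10)])
E
```

```text
{'time_s': np.float64(3.35), 'qpos': array([ 0.9686,  0.2374,  1.431 , -0.0657,  1.7302,  1.3103]), 'ee_pos': array([0.2519, 0.4001, 0.288 ]), 'eef_rot': array([-3.1392,  0.2653,  1.2273]), 'force': array([-1.1266,  0.4218, -0.6354]), 'moment': array([ 0.0512, -0.0737, -0.0087]), 'grip_width': np.float64(0.0654)}
[-0.024, -0.021, -0.05, 0.015, 0.018, -0.0]
[-0.047, -0.041, -0.1, 0.03, 0.035, -0.001]
[-0.071, -0.062, -0.151, 0.046, 0.053, -0.001]
[-0.095, -0.083, -0.201, 0.061, 0.071, -0.002]
[-0.118, -0.103, -0.251, 0.076, 0.088, -0.002]
[-0.142, -0.124, -0.301, 0.091, 0.106, -0.003]
[-0.166, -0.145, -0.351, 0.107, 0.124, -0.003]
[-0.189, -0.165, -0.402, 0.122, 0.141, -0.004]
[-0.213, -0.186, -0.452, 0.137, 0.159, -0.004]
[-0.237, -0.207, -0.502, 0.152, 0.177, -0.004]
step deg 5.3301617883423695 mm 11.662242331200455
```

Request:
{"method": "servo_tool", "body": {
  "moves": [
    [[-0.03,-0.026,-0.062,0.019,0.022,0,0.3],[-0.06,-0.052,-0.125,0.038,0.044,-0.001,0.3],[-0.09,-0.078,-0.188,0.057,0.066,-0.002,0.3],[-0.118,-0.103,-0.251,0.076,0.088,-0.002,0.3],[-0.148,-0.13,-0.314,0.095,0.11,-0.003,0.3],[-0.178,-0.155,-0.376,0.114,0.133,-0.003,0.3],[-0.207,-0.18,-0.44,0.133,0.155,-0.004,0.3],[-0.237,-0.207,-0.502,0.152,0.177,-0.004,0.3],[-0.237,-0.207,-0.502,0.152,0.177,-0.004,0.3],[-0.237,-0.207,-0.502,0.152,0.177,-0.004,0.3]]
  ]
}}

```text
time_s: 4.18
ee_pos: [0.3601, 0.4389, 0.2688]
eef_rot: [3.141, 0.611, 2.089]
force: [0.7, -0.0, 0.3]
grip_width: 0.0657
```

```bash
python3 look.py 5; python3 - <<'E'
from h import *
# pregrasp brush: grasp point on handle at z .165, stand back 90 mm along tool axis
Rm=Rt(120,35); z=Rm[:,2]; g=np.array([.586,.3655,.17]); tcp=g+z*.019
print("tcp grasp",tcp)
rows([(tcp-z*.10,Rm,8)])
E
```

```text
{'time_s': np.float64(4.1833), 'qpos': array([ 1.055 ,  0.4951,  1.2179, -0.5243,  1.7456,  0.5277]), 'ee_pos': array([0.3601, 0.4389, 0.2688]), 'eef_rot': array([3.1415, 0.6107, 2.0892]), 'force': array([ 0.7099, -0.0252,  0.2943]), 'moment': array([0.2736, 0.0189, 0.0118]), 'grip_width': np.float64(0.0657)}
tcp grasp [0.59144898 0.3560621  0.15443611]
[-0.0, -0.0, -0.0, -0.022, 0.04, 0.025]
[-0.0, -0.0, -0.001, -0.044, 0.08, 0.05]
[-0.001, -0.0, -0.001, -0.065, 0.12, 0.076]
[-0.001, -0.0, -0.001, -0.087, 0.16, 0.101]
[-0.001, -0.0, -0.002, -0.109, 0.199, 0.126]
[-0.001, -0.0, -0.002, -0.131, 0.239, 0.151]
[-0.002, -0.0, -0.002, -0.153, 0.279, 0.176]
[-0.002, -0.0, -0.003, -0.174, 0.319, 0.201]
step deg 0.036676724063476926 mm 25.986486620805874
```

Request:
{"method": "servo_tool", "body": {
  "moves": [
    [[0,0,0,-0.022,0.04,0.025,0.3],[0,0,0,-0.044,0.08,0.05,0.3],[0,0,0,-0.065,0.12,0.076,0.3],[0,0,0,-0.087,0.16,0.1,0.3],[0,0,0,-0.109,0.2,0.126,0.3],[0,0,0,-0.131,0.239,0.15,0.3],[0,0,0,-0.153,0.279,0.176,0.3],[0,0,0,-0.174,0.319,0.2,0.3],[0,0,0,-0.174,0.319,0.2,0.3]]
  ]
}}

```text
time_s: 4.93
ee_pos: [0.5656, 0.4032, 0.2357]
eef_rot: [3.14, 0.609, 2.08]
force: [-0.4, -0.4, -0.8]
grip_width: 0.0659
```

```bash
python3 look.py 6 top scene;python3 - <<'E'
from h import *
a=cv2.imread("pics/top6.png");b=cv2.imread("pics/scene6.png")
crop(a,200,20,360,200,3,"pics/a.png");crop(b,120,40,260,230,2.84,"pics/b.png")
cv2.imwrite("pics/m6.png",cv2.hconcat([cv2.imread("pics/a.png")[:539],cv2.imread("pics/b.png")[:539]])[:, :800])
E
```

```text
{'time_s': np.float64(5.0333), 'qpos': array([ 0.787 ,  0.7312,  0.9237, -0.5861,  1.6552,  0.2742]), 'ee_pos': array([0.5627, 0.4051, 0.2366]), 'eef_rot': array([3.14  , 0.6091, 2.083 ]), 'force': array([0.1618, 0.7033, 0.5899]), 'moment': array([ 0.2049,  0.0525, -0.0458]), 'grip_width': np.float64(0.0658)}
```

View pics/m6.png

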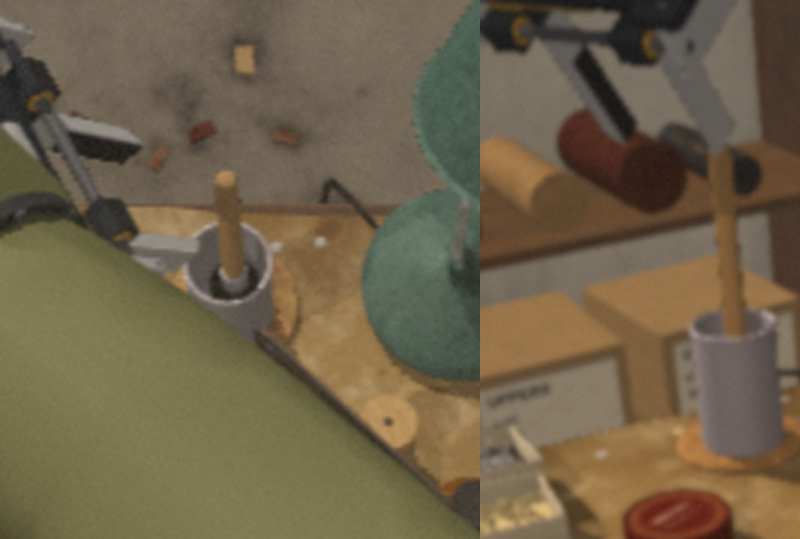

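View pics/top6.png

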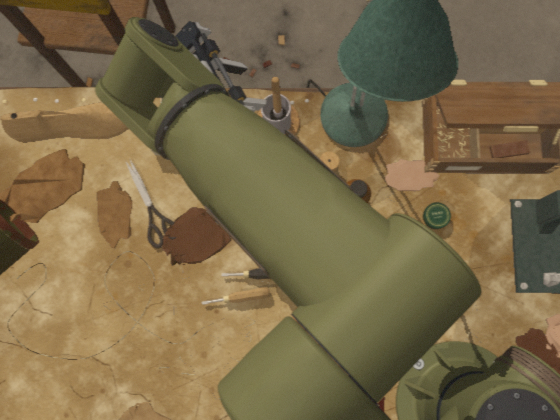

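```bash
python3 - <<'E'
from h import *
Rm=Rt(120,35); z=Rm[:,2]; g=np.array([.586,.3655,.17]); tcp=g+z*.019
rows([(tcp,Rm,6)])
E
```

```text
[-0.001, -0.0, -0.001, 0.0, 0.0, 0.033]
[-0.001, -0.0, -0.002, 0.0, 0.001, 0.067]
[-0.002, -0.001, -0.003, 0.0, 0.001, 0.1]
[-0.002, -0.001, -0.004, 0.001, 0.001, 0.133]
[-0.003, -0.001, -0.005, 0.001, 0.001, 0.167]
[-0.003, -0.001, -0.006, 0.001, 0.002, 0.2]
step deg 0.10251581427590944 mm 16.654282842908195
```

Request:
{"method": "servo_tool", "body": {
  "moves": [
    [[0,0,-0.001,0,0,0.033,0.3],[-0.001,0,-0.002,0,0.001,0.067,0.3],[-0.002,0,-0.003,0,0.001,0.1,0.3],[-0.002,0,-0.004,0.001,0.001,0.133,0.3],[-0.003,-0.001,-0.005,0.001,0.001,0.167,0.3],[-0.003,-0.001,-0.006,0.001,0.002,0.2,0.3],[-0.003,-0.001,-0.006,0.001,0.002,0.2,0.3],[-0.003,-0.001,-0.006,0.001,0.002,0.2,0.3]]
  ]
}}

```text
time_s: 5.7
ee_pos: [0.5908, 0.3562, 0.1549]
eef_rot: [3.141, 0.61, 2.092]
force: [0.6, 0.3, -0.1]
grip_width: 0.0657
```

```bash
python3 look.py 7 top scene;python3 - <<'E'
from h import *
a=cv2.imread("pics/top7.png");b=cv2.imread("pics/scene7.png")
crop(a,200,20,360,200,3,"pics/a.png");crop(b,120,40,260,230,2.84,"pics/b.png")
cv2.imwrite("pics/m7.png",cv2.hconcat([cv2.imread("pics/a.png")[:539],cv2.imread("pics/b.png")[:539]])[:, :800])
E
```

```text
{'time_s': np.float64(5.8), 'qpos': array([ 0.7117,  0.7453,  1.0868, -0.6021,  1.4609,  0.304 ]), 'ee_pos': array([0.5912, 0.357 , 0.156 ]), 'eef_rot': array([3.139 , 0.6099, 2.0925]), 'force': array([-0.8786,  0.9291, -0.2384]), 'moment': array([ 0.1799, -0.0036, -0.0021]), 'grip_width': np.float64(0.066)}
```

View pics/m7.png

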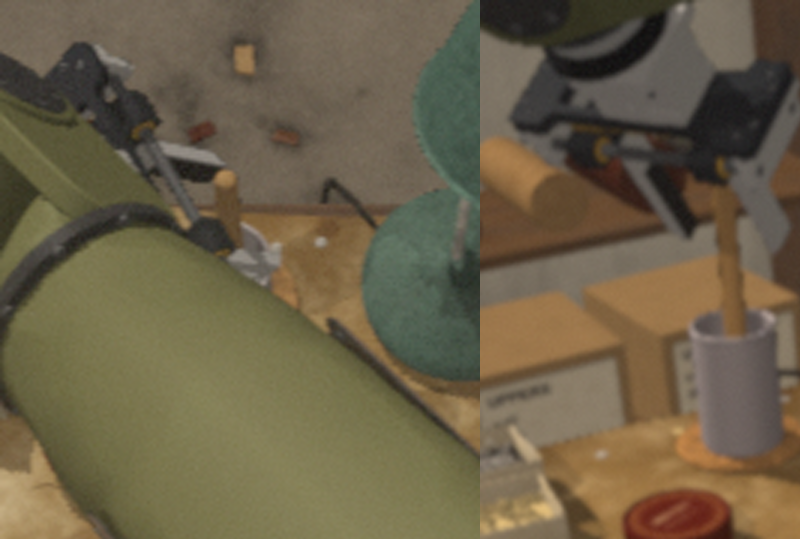

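Request:
{"method": "servo_tool", "body": {
  "moves": [
    [[0,0,0,0,0,0,0.6],[0,0,0,0,0,0,0.8],[0,0,0,0,0,0,1],[0,0,0,0,0,0,1],[0,0,0,0,0,0,1],[0,0,0,0,0,0,1],[0,0,0,0,0,0,1],[0,0,0,0,0,0,1],[0,0,0,0,0,0,1],[0,0,0,0,0,0,1],[0,0,0,0,0,0,1]]
  ],
  "squeeze": 20
}}

```text
time_s: 6.72
ee_pos: [0.5912, 0.357, 0.1559]
eef_rot: [3.139, 0.61, 2.092]
force: [-0.0, 0.4, -1.1]
grip_width: 0.0157
```

```bash
python3 look.py 8 top scene;python3 - <<'E'
from h import *
a=cv2.imread("pics/top8.png");b=cv2.imread("pics/scene8.png")
crop(a,200,20,360,200,3,"pics/a.png");crop(b,120,40,260,230,2.84,"pics/b.png")
cv2.imwrite("pics/m8.png",cv2.hconcat([cv2.imread("pics/a.png")[:539],cv2.imread("pics/b.png")[:539]])[:, :800])
E
```

```text
{'time_s': np.float64(6.8167), 'qpos': array([ 0.7117,  0.7454,  1.0869, -0.6021,  1.4609,  0.304 ]), 'ee_pos': array([0.5911, 0.357 , 0.1559]), 'eef_rot': array([3.1392, 0.6099, 2.0926]), 'force': array([-1.1079, -1.0966, -0.8254]), 'moment': array([ 0.3046, -0.008 , -0.0237]), 'grip_width': np.float64(0.0157)}
```

View pics/m8.png

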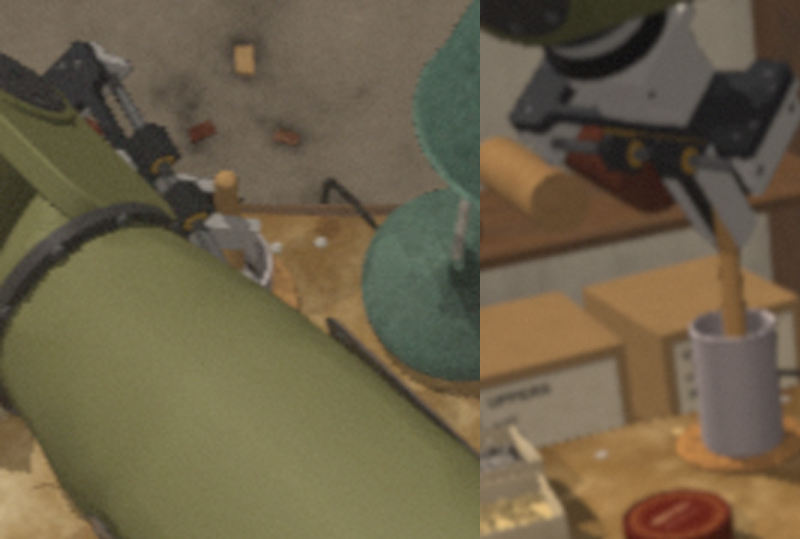

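```bash
python3 - <<'E'
from h import *
from station import get_obs
o=get_obs();R0=R.from_euler("xyz",o["eef_rot"]).as_matrix();p=np.array(o["ee_pos"])
rows([(p+[0,0,.036],R0,4),(p,R0,4),(p+[0,0,-.001],R0,1)])
E
```

```text
[0.0, 0.0, 0.0, -0.01, 0.0, -0.015]
[0.0, 0.0, 0.0, -0.021, 0.0, -0.03]
[0.0, 0.0, 0.0, -0.031, 0.0, -0.044]
[0.0, 0.0, 0.0, -0.041, 0.0, -0.059]
step deg 0.0 mm 9.000000000000002
[0.0, 0.0, 0.0, -0.031, 0.0, -0.044]
[0.0, 0.0, 0.0, -0.021, 0.0, -0.03]
[0.0, 0.0, 0.0, -0.01, 0.0, -0.015]
[0.0, 0.0, 0.0, 0.0, 0.0, 0.0]
step deg 0.0 mm 9.000000000000002
[0.0, 0.0, 0.0, 0.001, -0.0, 0.002]
step deg 0.0 mm 1.0000000000000009
```

Request:
{"method": "servo_tool", "body": {
  "moves": [
    [[0,0,0,-0.01,0,-0.015,1],[0,0,0,-0.021,0,-0.03,1],[0,0,0,-0.031,0,-0.044,1],[0,0,0,-0.041,0,-0.059,1],[0,0,0,-0.041,0,-0.059,1],[0,0,0,-0.041,0,-0.059,1],[0,0,0,-0.041,0,-0.059,1]]
  ]
}}

```text
time_s: 7.4
ee_pos: [0.5909, 0.357, 0.1915]
eef_rot: [3.14, 0.61, 2.093]
force: [0.4, 0.0, -1.4]
grip_width: 0.0155
```

```bash
python3 look.py 9 top scene;python3 - <<'E'
from h import *
a=cv2.imread("pics/top9.png");b=cv2.imread("pics/scene9.png")
crop(a,240,60,330,160,5,"pics/a.png");crop(b,160,60,250,220,3.13,"pics/b.png")
cv2.imwrite("pics/m9.png",cv2.hconcat([cv2.imread("pics/a.png")[:500],cv2.imread("pics/b.png")[:500]])[:, :800])
E
```

```text
{'time_s': np.float64(7.5), 'qpos': array([ 0.7119,  0.7168,  1.0517, -0.5989,  1.5143,  0.2674]), 'ee_pos': array([0.5909, 0.357 , 0.1912]), 'eef_rot': array([3.1403, 0.61  , 2.0932]), 'force': array([ 0.2068,  0.2574, -0.6371]), 'moment': array([ 0.2993,  0.09  , -0.0296]), 'grip_width': np.float64(0.0154)}
```

View pics/m9.png

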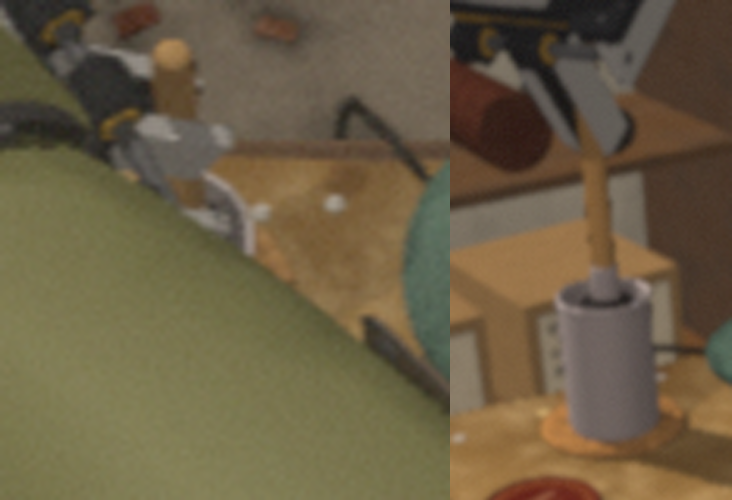

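Request:
{"method": "servo_tool", "body": {
  "moves": [
    [[0,0,0,0.01,0,0.015,1],[0,0,0,0.02,0,0.029,1],[0,0,0,0.031,0,0.044,1],[0,0,0,0.041,0,0.058,1],[0,0,0,0.041,0,0.058,1],[0,0,0,0.041,0,0.058,1],[0,0,0,0.041,0,0.058,1],[0,0,0,0.041,0,0.058,1]]
  ]
}}

```text
time_s: 8.17
ee_pos: [0.5908, 0.3571, 0.1555]
eef_rot: [3.141, 0.61, 2.093]
force: [0.1, -0.2, 0.4]
grip_width: 0.0153
```

```bash
python3 look.py 10 
```

```text
{'time_s': np.float64(8.1667), 'qpos': array([ 0.7121,  0.746 ,  1.0869, -0.6018,  1.4614,  0.304 ]), 'ee_pos': array([0.5908, 0.3571, 0.1555]), 'eef_rot': array([3.1405, 0.6099, 2.0933]), 'force': array([ 0.1236, -0.156 ,  0.3706]), 'moment': array([0.3023, 0.0917, 0.026 ]), 'grip_width': np.float64(0.0153)}
```

Request:
{"method": "servo_tool", "body": {
  "moves": [
    [[0,0,0,-0.01,0,-0.015,1],[0,0,0,-0.021,0,-0.03,1],[0,0,0,-0.031,0,-0.045,1],[0,0,0,-0.042,0,-0.06,1],[0,0,0,-0.042,0,-0.06,1],[0,0,0,-0.042,0,-0.06,1],[0,0,0,-0.042,0,-0.06,1]]
  ]
}}

```text
time_s: 8.75
ee_pos: [0.5907, 0.357, 0.1918]
eef_rot: [3.141, 0.61, 2.094]
force: [-0.0, -0.1, -0.6]
grip_width: 0.0151
```

Request:
{"method": "servo_tool", "body": {
  "moves": [
    [[0,0,0,0.01,0,0.015,1],[0,0,0,0.02,0,0.029,1],[0,0,0,0.031,0,0.044,1],[0,0,0,0.041,0,0.059,1],[0,0,0,0.042,0,0.06,1],[0,0,0,0.042,0,0.06,1],[0,0,0,0.042,0,0.06,1],[0,0,0,0.042,0,0.06,1]]
  ]
}}

```text
time_s: 9.42
ee_pos: [0.5908, 0.3572, 0.1555]
eef_rot: [3.14, 0.61, 2.093]
force: [0.4, -0.4, -1.1]
grip_width: 0.0155
```

```bash
python3 look.py 11 scene; python3 - <<'E'
from h import *
b=cv2.imread("pics/scene11.png")
crop(b,160,60,250,220,3.13,"pics/m11.png")
E
```

```text
{'time_s': np.float64(9.4667), 'qpos': array([ 0.7121,  0.7457,  1.087 , -0.6017,  1.4614,  0.3041]), 'ee_pos': array([0.5908, 0.3572, 0.1556]), 'eef_rot': array([3.1403, 0.6097, 2.0932]), 'force': array([0.4464, 0.6644, 0.2099]), 'moment': array([ 0.2983,  0.045 , -0.0435]), 'grip_width': np.float64(0.0154)}
```

View pics/m11.png

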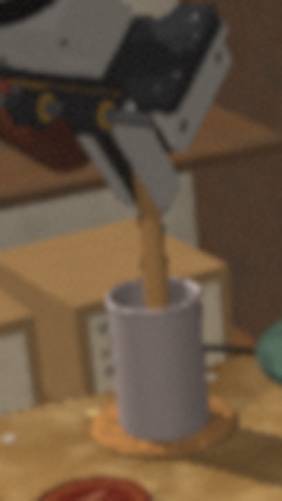

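```bash
python3 - <<'E'
from h import *
from station import get_obs
o=get_obs();R0=R.from_euler("xyz",o["eef_rot"]).as_matrix();p=np.array(o["ee_pos"])
u=p+[0,0,.12]
rows([(u,R0,5),(u+[-.159,-.041,0],R0,6)])
E
```

```text
[-0.0, -0.0, 0.0, -0.027, 0.0, -0.039]
[-0.0, -0.0, 0.0, -0.055, 0.0, -0.079]
[-0.0, -0.0, 0.0, -0.082, 0.0, -0.118]
[-0.0, -0.0, -0.0, -0.11, 0.0, -0.157]
[-0.0, -0.0, -0.0, -0.137, 0.0, -0.197]
step deg 1.4661632642301956e-15 mm 24.0
[-0.0, -0.0, -0.0, -0.125, -0.052, -0.205]
[-0.0, -0.0, -0.0, -0.114, -0.105, -0.214]
[-0.0, -0.0, -0.0, -0.102, -0.158, -0.222]
[-0.0, -0.0, -0.0, -0.09, -0.211, -0.23]
[-0.0, -0.0, -0.0, -0.078, -0.263, -0.239]
[-0.0, -0.0, -0.0, -0.066, -0.316, -0.247]
step deg 0.0 mm 27.366849370076284
```

Request:
{"method": "servo_tool", "body": {
  "moves": [
    [[0,0,0,-0.027,0,-0.039,1],[0,0,0,-0.055,0,-0.079,1],[0,0,0,-0.082,0,-0.118,1],[0,0,0,-0.11,0,-0.157,1],[0,0,0,-0.137,0,-0.197,1],[0,0,0,-0.125,-0.052,-0.205,1],[0,0,0,-0.114,-0.105,-0.214,1],[0,0,0,-0.102,-0.158,-0.222,1],[0,0,0,-0.09,-0.211,-0.23,1],[0,0,0,-0.078,-0.263,-0.239,1],[0,0,0,-0.066,-0.316,-0.247,1],[0,0,0,-0.066,-0.316,-0.247,1]]
  ]
}}

```text
time_s: 10.47
ee_pos: [0.4289, 0.3156, 0.2765]
eef_rot: [3.14, 0.609, 2.094]
force: [0.6, 2.0, 0.4]
grip_width: 0.0158
```

Request:
{"method": "servo_tool", "body": {
  "moves": [
    [[0,0,0,0,0,0,1],[0,0,0,0,0,0,1]]
  ]
}}

```text
time_s: 10.63
ee_pos: [0.429, 0.3158, 0.2772]
eef_rot: [3.138, 0.609, 2.094]
force: [0.1, -0.1, -0.2]
grip_width: 0.0156
```

```bash
python3 look.py 12 scene top; python3 - <<'E'
from h import *
b=cv2.imread("pics/scene12.png")
crop(b,190,40,340,240,3,"pics/m12.png")
E
```

```text
{'time_s': np.float64(10.7333), 'qpos': array([ 0.8428,  0.3302,  1.4289, -0.5751,  1.5917,  0.3689]), 'ee_pos': array([0.4295, 0.3157, 0.2766]), 'eef_rot': array([3.1391, 0.609 , 2.0936]), 'force': array([ 0.2052, -0.369 , -1.1489]), 'moment': array([0.2766, 0.0931, 0.0315]), 'grip_width': np.float64(0.0157)}
```

View pics/m12.png

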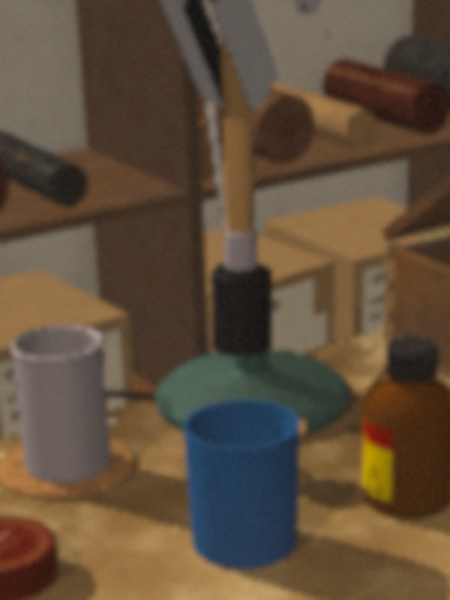

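View pics/top12.png

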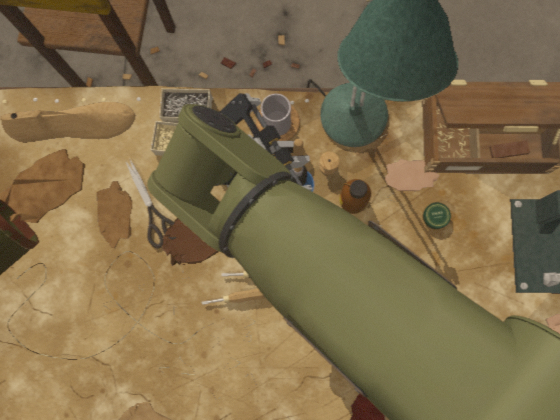

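```bash
python3 - <<'E'
from h import *
from station import get_obs
o=get_obs();R0=R.from_euler("xyz",o["eef_rot"]).as_matrix();p=np.array(o["ee_pos"])
rows([([.4318,.3165,.2766],R0,1),([.4318,.3165,.1512],R0,8)])
E
```

```text
[0.0, 0.0, -0.0, -0.001, 0.005, 0.0]
step deg 1.0182743384679779e-14 mm 2.473999496448826
[-0.0, 0.0, -0.0, 0.017, 0.005, 0.026]
[-0.0, 0.0, -0.0, 0.035, 0.005, 0.052]
[-0.0, 0.0, -0.0, 0.053, 0.005, 0.078]
[-0.0, 0.0, -0.0, 0.071, 0.005, 0.103]
[-0.0, 0.0, -0.0, 0.089, 0.005, 0.129]
[-0.0, 0.0, -0.0, 0.107, 0.004, 0.155]
[-0.0, 0.0, -0.0, 0.125, 0.004, 0.18]
[-0.0, 0.0, -0.0, 0.143, 0.004, 0.206]
step deg 0.0 mm 15.675
```

Request:
{"method": "servo_tool", "body": {
  "moves": [
    [[0,0,0,-0.001,0.005,0,1],[0,0,0,0.017,0.005,0.026,1],[0,0,0,0.035,0.005,0.052,1],[0,0,0,0.053,0.005,0.078,1],[0,0,0,0.071,0.005,0.103,1],[0,0,0,0.089,0.005,0.129,1],[0,0,0,0.107,0.004,0.155,1],[0,0,0,0.125,0.004,0.18,1],[0,0,0,0.143,0.004,0.206,1],[0,0,0,0.143,0.004,0.206,1],[0,0,0,0.143,0.004,0.206,1]]
  ]
}}

```text
time_s: 11.65
ee_pos: [0.4319, 0.3164, 0.1509]
eef_rot: [3.141, 0.609, 2.094]
force: [0.1, 0.4, -1.8]
grip_width: 0.0153
```

```bash
python3 look.py 13 scene top; python3 - <<'E'
from h import *
b=cv2.imread("pics/scene13.png")
crop(b,190,40,340,240,3,"pics/m13.png")
E
```

```text
{'time_s': np.float64(11.75), 'qpos': array([ 0.8408,  0.4514,  1.5626, -0.5878,  1.3765,  0.5083]), 'ee_pos': array([0.432 , 0.3168, 0.152 ]), 'eef_rot': array([3.1379, 0.6087, 2.0927]), 'force': array([-0.0076,  0.3644, -0.555 ]), 'moment': array([0.2463, 0.0686, 0.047 ]), 'grip_width': np.float64(0.0156)}
```

View pics/m13.png

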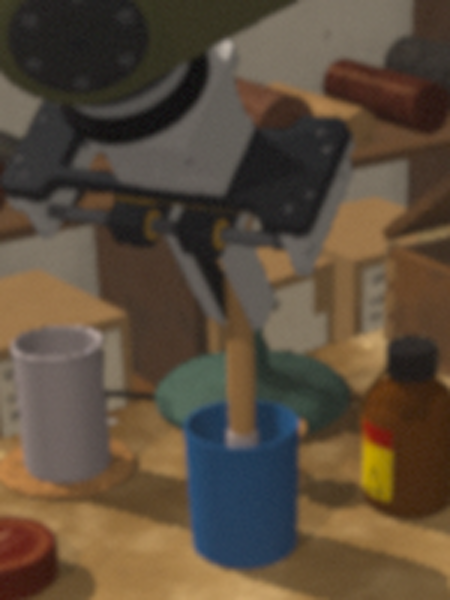

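Request:
{"method": "servo_tool", "body": {
  "moves": [
    [[0,0,0,0.001,0,0.002,1],[0,0,0,0.002,0,0.003,1],[0,0,0,0.002,0,0.003,1],[0,0,0,0.002,0,0.003,1]]
  ]
}}

```text
time_s: 12.08
ee_pos: [0.4321, 0.3168, 0.1504]
eef_rot: [3.138, 0.609, 2.093]
force: [0.0, 0.4, -0.2]
grip_width: 0.0154
```

Request:
{"method": "servo_tool", "body": {
  "moves": [
    [[0,0,0,0,0,0,0.8],[0,0,0,0,0,0,0.7],[0,0,0,0,0,0,0.6],[0,0,0,0,0,0,0.4],[0,0,0,0,0,0,0.3],[0,0,0,0,0,0,0.3],[0,0,0,0,0,0,0.3],[0,0,0,0,0,0,0.3],[0,0,0,0,0,0,0.3]]
  ]
}}

```text
time_s: 12.83
ee_pos: [0.4321, 0.3168, 0.1504]
eef_rot: [3.138, 0.609, 2.092]
force: [0.1, 0.1, -0.4]
grip_width: 0.065
```

```bash
python3 look.py 14 scene top; python3 - <<'E'
from h import *
b=cv2.imread("pics/scene14.png")
crop(b,190,40,340,240,3,"pics/m14.png")
Rm=Rt(120,35); print(Rm[:,2])
from station import get_obs
p=np.array(get_obs()["ee_pos"])
rows([(p-Rm[:,2]*.12,Rm,6)])
E
```

```text
{'time_s': np.float64(12.9333), 'qpos': array([ 0.8407,  0.4533,  1.5639, -0.5882,  1.3736,  0.5102]), 'ee_pos': array([0.4321, 0.3168, 0.1504]), 'eef_rot': array([3.1376, 0.6086, 2.0925]), 'force': array([-0.5674,  0.9756, -0.2243]), 'moment': array([ 0.228 ,  0.0344, -0.0154]), 'grip_width': np.float64(0.0654)}
[ 0.28678822 -0.49673176 -0.81915204]
[0.0, -0.0, -0.0, 0.0, 0.0, -0.04]
[0.001, -0.0, -0.0, 0.0, 0.0, -0.08]
[0.001, -0.001, -0.0, 0.0, 0.0, -0.12]
[0.001, -0.001, -0.001, 0.0, 0.0, -0.16]
[0.002, -0.001, -0.001, 0.0, 0.001, -0.2]
[0.002, -0.001, -0.001, 0.001, 0.001, -0.24]
step deg 0.038729553956889186 mm 20.0
```

View pics/m14.png

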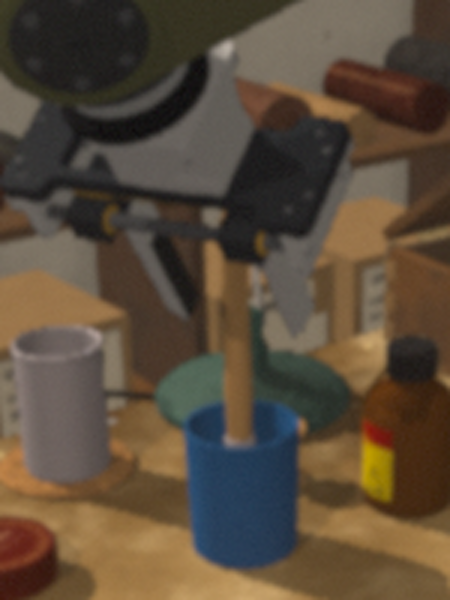

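Request:
{"method": "servo_tool", "body": {
  "moves": [
    [[0,0,0,0,0,-0.03,0.3],[0,0,0,0,0,-0.07,0.3],[0,0,0,0,0,-0.11,0.3],[0,0,0,0,0,-0.15,0.2],[0,0,0,0,0,-0.2,0.1],[0,0,0,0,0,-0.24,0],[0,0,0,0,0,-0.28,0],[0,0,0,0,0,-0.28,0]]
  ]
}}

```text
time_s: 13.6
ee_pos: [0.3914, 0.3878, 0.2681]
eef_rot: [3.132, 0.607, 2.091]
force: [0.5, -0.2, -0.6]
grip_width: 0.0933
```

```bash
python3 look.py 15 scene top; python3 - <<'E'
from h import *
b=cv2.imread("pics/scene15.png")
overlay("pics/scene15.png","scene",(180,80,340,240),3.7,[(.583,.368,.096,.03),(.583,.368,.006,.03),(.427,.3245,.085,.035)],"pics/m15.png")
Rm=Rt(120,35); z=Rm[:,2]
for c in ((.584,.368,.05),):
    tcp=np.array(c)+z*.019; print(tcp)
    rows([(tcp-z*.13,Rm,8)])
E
```

```text
{'time_s': np.float64(13.7), 'qpos': array([ 0.9672,  0.4203,  1.3335, -0.5466,  1.6599,  0.4703]), 'ee_pos': array([0.3918, 0.3859, 0.2648]), 'eef_rot': array([3.1375, 0.6085, 2.0929]), 'force': array([ 0.0253,  0.0262, -0.4389]), 'moment': array([ 0.1867,  0.0334, -0.0055]), 'grip_width': np.float64(0.0941)}
[0.58944898 0.3585621  0.03443611]
[0.0, -0.0, -0.0, 0.008, 0.039, 0.032]
[0.001, -0.0, -0.0, 0.016, 0.079, 0.065]
[0.001, -0.001, -0.0, 0.024, 0.118, 0.097]
[0.001, -0.001, -0.0, 0.032, 0.157, 0.13]
[0.001, -0.001, -0.0, 0.04, 0.196, 0.162]
[0.002, -0.001, -0.001, 0.048, 0.236, 0.194]
[0.002, -0.001, -0.001, 0.055, 0.275, 0.227]
[0.002, -0.001, -0.001, 0.063, 0.314, 0.259]
step deg 0.030062833051101415 mm 25.754153781059816
```

View pics/m15.png

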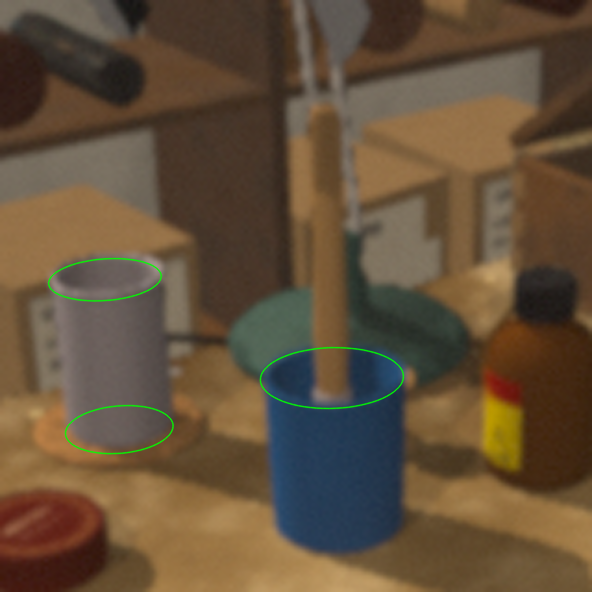

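View pics/top15.png

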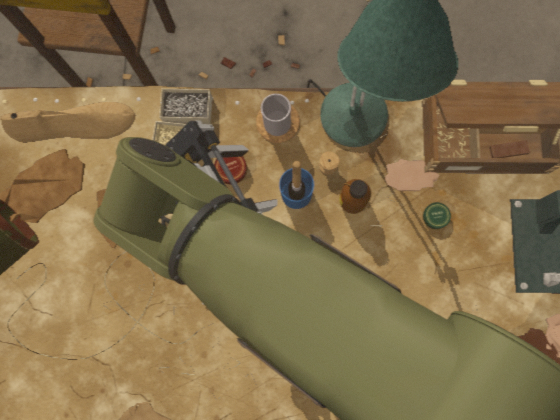

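Request:
{"method": "servo_tool", "body": {
  "moves": [
    [[0,0,0,0.008,0.039,0.01,0],[0,0,0,0.016,0.079,0.03,0],[0,0,0,0.024,0.118,0.06,0],[0,0,0,0.032,0.157,0.1,0],[0,0,0,0.04,0.196,0.14,0],[0,0,0,0.048,0.236,0.18,0],[0,0,0,0.055,0.275,0.22,0],[0,0,0,0.063,0.314,0.259,0],[0,0,0,0.063,0.314,0.259,0],[0,0,0,0.063,0.314,0.259,0]]
  ]
}}

```text
time_s: 14.53
ee_pos: [0.5524, 0.4213, 0.138]
eef_rot: [-3.14, 0.61, 2.094]
force: [-0.2, -0.8, -0.6]
grip_width: 0.094
```

```bash
python3 look.py 16 scene top; python3 - <<'E'
from h import *
a=cv2.imread("pics/top16.png");b=cv2.imread("pics/scene16.png")
crop(a,200,60,330,200,3.6,"pics/a.png");crop(b,140,60,270,220,3.15,"pics/b.png")
cv2.imwrite("pics/m16.png",cv2.hconcat([cv2.imread("pics/a.png")[:504],cv2.imread("pics/b.png")[:504]])[:, :880])
Rm=Rt(120,35); z=Rm[:,2]
tcp=np.array((.584,.368,.05))+z*.019
rows([(tcp,Rm,7)])
E
```

```text
{'time_s': np.float64(14.6333), 'qpos': array([ 0.8151,  0.8078,  1.015 , -0.5813,  1.5225,  0.3817]), 'ee_pos': array([0.5519, 0.4227, 0.1411]), 'eef_rot': array([3.1377, 0.6086, 2.0929]), 'force': array([-0.1106, -0.3903,  0.2158]), 'moment': array([ 0.187 ,  0.0321, -0.0117]), 'grip_width': np.float64(0.0941)}
[0.0, -0.0, -0.0, 0.0, 0.0, 0.037]
[0.001, -0.0, -0.0, 0.0, 0.0, 0.074]
[0.001, -0.001, -0.0, 0.0, 0.0, 0.111]
[0.001, -0.001, -0.0, 0.0, 0.0, 0.149]
[0.001, -0.001, -0.001, 0.0, 0.0, 0.186]
[0.002, -0.001, -0.001, 0.0, 0.0, 0.223]
[0.002, -0.001, -0.001, 0.0, 0.0, 0.26]
step deg 0.03290661754006337 mm 18.57371224023537
```

View pics/m16.png

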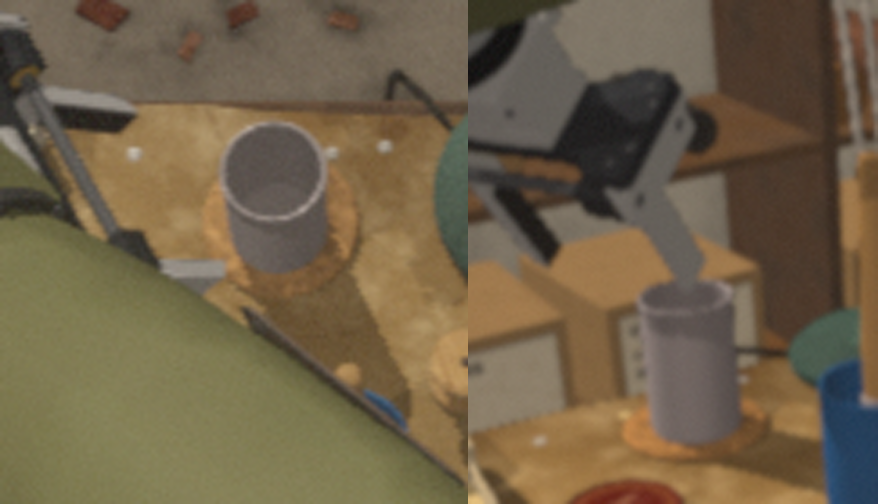

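Request:
{"method": "servo_tool", "body": {
  "moves": [
    [[0,0,0,0,0,0.037,0],[0,0,0,0,0,0.074,0],[0,0,0,0,0,0.11,0],[0,0,0,0,0,0.14,0],[0,0,0,0,0,0.14,0]]
  ]
}}

```text
time_s: 15.05
ee_pos: [0.5716, 0.3865, 0.0824]
eef_rot: [3.141, 0.609, 2.094]
force: [0.4, -1.0, -0.8]
grip_width: 0.0942
```

```bash
python3 look.py 17 scene top; python3 - <<'E'
from h import *
a=cv2.imread("pics/top17.png");b=cv2.imread("pics/scene17.png")
crop(a,200,60,330,200,3.6,"pics/a.png");crop(b,140,60,270,220,3.15,"pics/b.png")
cv2.imwrite("pics/m17.png",cv2.hconcat([cv2.imread("pics/a.png")[:504],cv2.imread("pics/b.png")[:504]])[:, :880])
Rm=Rt(120,35); z=Rm[:,2]
tcp=np.array((.584,.368,.05))+z*.019
rows([(tcp,Rm,4)])
E
```

```text
{'time_s': np.float64(15.15), 'qpos': array([ 0.7624,  0.8347,  1.1035, -0.6   ,  1.3976,  0.4048]), 'ee_pos': array([0.5718, 0.3885, 0.085 ]), 'eef_rot': array([3.1364, 0.6083, 2.0924]), 'force': array([0.0459, 0.2007, 1.1269]), 'moment': array([0.183 , 0.0123, 0.0482]), 'grip_width': np.float64(0.0936)}
[0.001, -0.0, -0.0, 0.0, 0.0, 0.031]
[0.001, -0.001, -0.001, 0.0, 0.0, 0.061]
[0.002, -0.001, -0.001, 0.001, 0.0, 0.092]
[0.003, -0.002, -0.001, 0.001, 0.0, 0.123]
step deg 0.0725037921609513 mm 15.337670548859485
```

View pics/m17.png

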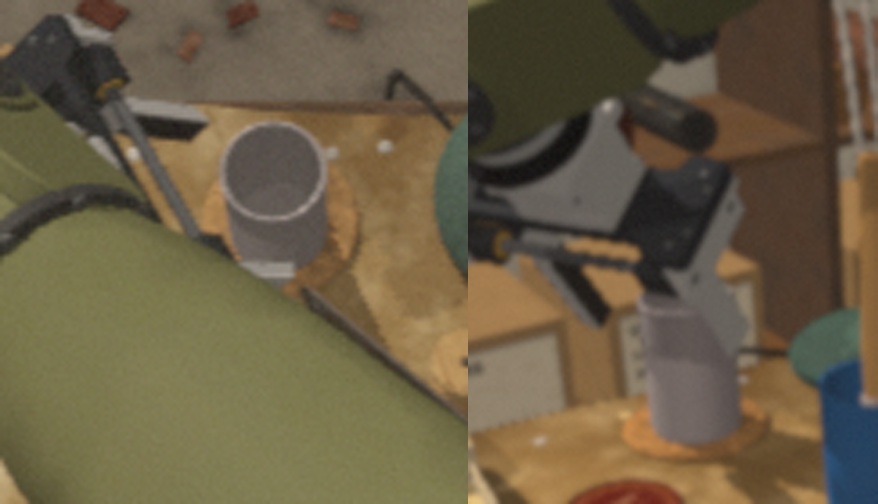

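Request:
{"method": "servo_tool", "body": {
  "moves": [
    [[0,0,0,0,0,0.031,0],[0.001,0,0,0,0,0.061,0],[0.002,-0.001,-0.001,0.001,0,0.092,0],[0.003,-0.002,-0.001,0.001,0,0.123,0],[0.003,-0.002,-0.001,0.001,0,0.123,0],[0.003,-0.002,-0.001,0.001,0,0.123,0]]
  ]
}}

```text
time_s: 15.65
ee_pos: [0.5893, 0.3578, 0.0334]
eef_rot: [-3.139, 0.612, 2.095]
force: [0.3, -0.5, -0.0]
grip_width: 0.0941
```

```bash
python3 look.py 18 scene top; python3 - <<'E'
from h import *
a=cv2.imread("pics/top18.png");b=cv2.imread("pics/scene18.png")
crop(a,200,60,330,200,3.6,"pics/a.png");crop(b,140,60,270,220,3.15,"pics/b.png")
cv2.imwrite("pics/m18.png",cv2.hconcat([cv2.imread("pics/a.png")[:504],cv2.imread("pics/b.png")[:504]])[:, :880])
E
```

```text
{'time_s': np.float64(15.75), 'qpos': array([ 0.7156,  0.8801,  1.1498, -0.624 ,  1.3028,  0.4219]), 'ee_pos': array([0.5895, 0.3589, 0.0348]), 'eef_rot': array([3.1412, 0.6113, 2.0938]), 'force': array([-0.18  ,  0.0777,  0.6362]), 'moment': array([ 0.1923,  0.0475, -0.0082]), 'grip_width': np.float64(0.0942)}
```

View pics/m18.png

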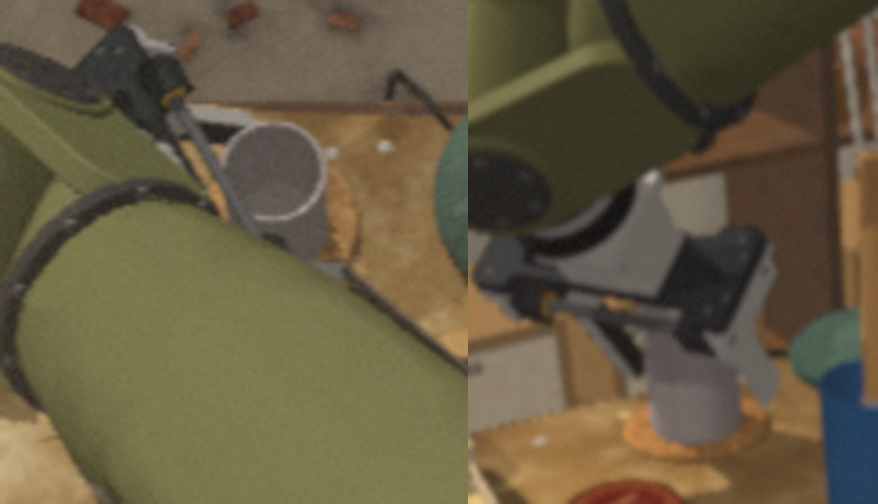

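Request:
{"method": "servo_tool", "body": {
  "moves": [
    [[0,0,0,0,0,0,0.15],[0,0,0,0,0,0,0.25],[0,0,0,0,0,0,0.35],[0,0,0,0,0,0,0.45],[0,0,0,0,0,0,0.6],[0,0,0,0,0,0,0.8],[0,0,0,0,0,0,1],[0,0,0,0,0,0,1],[0,0,0,0,0,0,1],[0,0,0,0,0,0,1]]
  ],
  "squeeze": 35
}}

```text
time_s: 16.58
ee_pos: [0.5895, 0.359, 0.0349]
eef_rot: [3.141, 0.611, 2.094]
force: [-0.9, 0.5, 2.0]
grip_width: 0.0584
```

```bash
python3 look.py 19; python3 - <<'E'
from h import *
from station import get_obs
o=get_obs();R0=R.from_euler("xyz",o["eef_rot"]).as_matrix();p=np.array(o["ee_pos"])
rows([(p+[0,0,.15],R0,10)])
E
```

```text
{'time_s': np.float64(16.5833), 'qpos': array([ 0.7157,  0.88  ,  1.1498, -0.6239,  1.3029,  0.4219]), 'ee_pos': array([0.5895, 0.359 , 0.0349]), 'eef_rot': array([3.1411, 0.6113, 2.0937]), 'force': array([-0.9477,  0.5007,  1.9574]), 'moment': array([ 0.134 ,  0.1006, -0.1185]), 'grip_width': np.float64(0.0584)}
[0.0, 0.0, 0.0, -0.017, 0.0, -0.025]
[0.0, 0.0, 0.0, -0.034, 0.0, -0.049]
[0.0, 0.0, 0.0, -0.052, 0.0, -0.074]
[0.0, 0.0, 0.0, -0.069, 0.0, -0.098]
[0.0, 0.0, 0.0, -0.086, 0.0, -0.123]
[0.0, 0.0, 0.0, -0.103, 0.0, -0.147]
[0.0, 0.0, 0.0, -0.121, 0.0, -0.172]
[0.0, 0.0, 0.0, -0.138, 0.0, -0.197]
[-0.0, 0.0, 0.0, -0.155, 0.0, -0.221]
[-0.0, 0.0, 0.0, -0.172, 0.0, -0.246]
step deg 3.643783144938183e-16 mm 14.999999999999996
```

Request:
{"method": "servo_tool", "body": {
  "moves": [
    [[0,0,0,-0.01,0,-0.015,1],[0,0,0,-0.028,0,-0.04,1],[0,0,0,-0.046,0,-0.066,1],[0,0,0,-0.064,0,-0.092,1],[0,0,0,-0.082,0,-0.117,1],[0,0,0,-0.1,0,-0.143,1],[0,0,0,-0.118,0,-0.169,1],[0,0,0,-0.136,0,-0.195,1],[0,0,0,-0.154,0,-0.22,1],[0,0,0,-0.166,0,-0.237,1],[0,0,0,-0.172,0,-0.246,1],[0,0,0,-0.172,0,-0.246,1]]
  ]
}}

```text
time_s: 17.58
ee_pos: [0.5896, 0.3593, 0.1864]
eef_rot: [3.139, 0.611, 2.093]
force: [0.1, 0.4, -2.7]
grip_width: 0.0586
```

Request:
{"method": "servo_tool", "body": {
  "moves": [
    [[0,0,0,0,0,0,1],[0,0,0,0,0,0,1],[0,0,0,0,0,0,1],[0,0,0,0,0,0,1]]
  ]
}}

```text
time_s: 17.92
ee_pos: [0.5895, 0.3592, 0.1856]
eef_rot: [3.14, 0.611, 2.093]
force: [-0.6, -0.2, -1.7]
grip_width: 0.0585
```

```bash
python3 look.py 20 scene top; python3 - <<'E'
from h import *
a=cv2.imread("pics/top20.png");b=cv2.imread("pics/scene20.png")
crop(a,200,20,340,220,2.8,"pics/a.png");crop(b,140,40,340,240,2.8,"pics/b.png")
cv2.imwrite("pics/m20.png",cv2.hconcat([cv2.imread("pics/a.png")[:560],cv2.imread("pics/b.png")[:560]]))
E
```

```text
{'time_s': np.float64(18.0167), 'qpos': array([ 0.7159,  0.7223,  1.0553, -0.5998,  1.5091,  0.2761]), 'ee_pos': array([0.5895, 0.3593, 0.1859]), 'eef_rot': array([3.1399, 0.6111, 2.093 ]), 'force': array([ 0.2287, -0.4878, -2.4541]), 'moment': array([0.3872, 0.1803, 0.0155]), 'grip_width': np.float64(0.0585)}
```

View pics/m20.png

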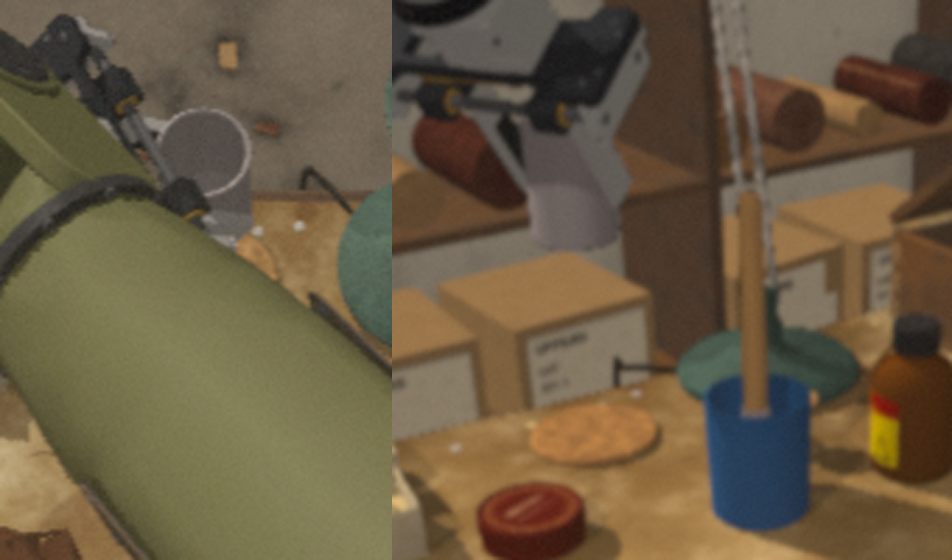

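```bash
python3 - <<'E'
from h import *
o=[(.584,.368,.157,.03),(.584,.368,.247,.03),(.584,.368,.2,.03)]
overlay("pics/scene20.png","scene",(160,60,260,160),4.5,o,"pics/a.png")
overlay("pics/top20.png","top",(240,40,320,140),4.5,o,"pics/b.png")
cv2.imwrite("pics/m21.png",cv2.hconcat([cv2.imread("pics/a.png")[:450],cv2.imread("pics/b.png")[:450]]))
E
```

```text
(no output)
```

View pics/m21.png

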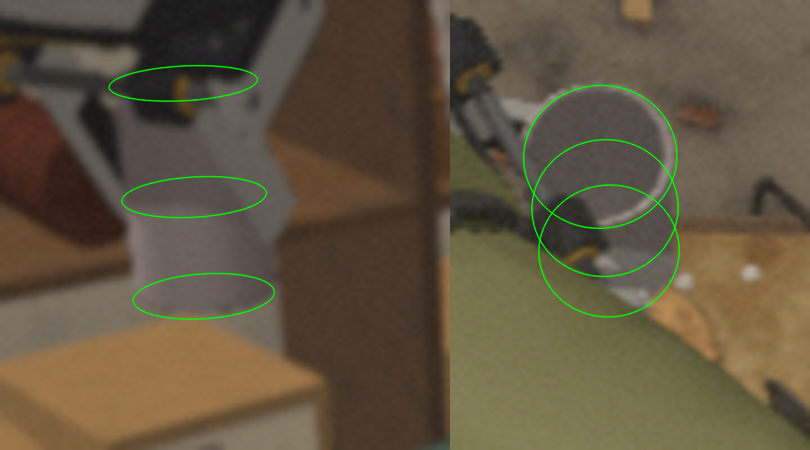

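```bash
python3 -c "
from station import *
print(hand_in()); o=get_obs(); print(o['time_s'],o['ee_pos'],o['grip_width'])"
```

```text
the job is handed in; nothing more can be done
None
the job is handed in; nothing more can be done
```

The whole job was done in the order asked and handed in at about 18 s, with the pot still held.

- **Scrubbing:** the brush was gripped by its handle and given two up-and-down strokes of about 36 mm. In the picture at the top of the first stroke, the top of the bristle head was about level with the rim. Each time the brush went back down to the bottom.
- **Brush:** it was lifted out and set down in the blue enamel mug. The last pictures show it standing upright there.
- **Pot:** it was gripped across its body and raised straight up 151 mm (arm reading) above the cork pad, and held still with the grip width steady at 58.5 mm. The last overlay on both cameras shows it upright to within a couple of degrees.
- **Left alone:** the last pictures show the bottle and the red tin where they were. The spool lies almost wholly behind the mug and the arm in them, so I could not check it at the end. The arm did not go near it.
- **Forces and disagreement:** wrist force read 3 N or less throughout. The two cameras disagreed by about 2–3 mm on positions, more than the 2 mm stated, but well inside the clearances. `hand_in()` gave no verdict, and no state could be read after it.

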